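Screw the lid onto the jeweller's tumbling barrel

ROBOT

A 6-joint arm with a two-finger parallel gripper is mounted at the origin on the work surface. World frame = base frame: x ahead of the robot, y to its left, z up, the work surface at z = 0. Lengths are in m, angles in rad, forces in N, time in s.
With the tool pointing down it reaches from about 0.35 to 0.775 m from the base axis. Payload 7.3 kg.
Tool frame: the origin (TCP) lies where the fingers leave the gripper's body, on its centre line; the fingertips stand 66 mm ahead of it and the grasp point (between the pads) lies 47 mm ahead of it (robot.tips_ahead is the distance from the TCP to the fingertips, in m); z points along the fingers, y is the line along which they close (so a half turn about z gives the same grasp; the last joint's range is limited). The gripper opens to 92 mm and grips with 3 to 60 N. Pads are 19 mm wide; open, the fingers measure 130 mm over their backs; the gripper's body (75 mm by 190 mm) begins 47 mm behind the grasp point.
Start: joints at [-1.314, 0.342, 1.524, -0, 1.275, -0.146], TCP at [0.206, -0.483, 0.292] pointing down, gripper open.
Joint ranges: [-2.53, 2.53], [-0.77, 2.02], [0.04, 2.7], [-1, 4.14], [0.28, 2.66], [-3.11, 3.11]. Speed limits (rad/s): [2.57, 2.57, 3.14, 3.14, 3.14, 3.14].

INTERFACE

Orientations are given as [roll, pitch, yaw] about the fixed x, y, z axes, in that order (R = Rz(yaw) Ry(pitch) Rx(roll)).
In Python, from cell import robot gives the robot as it stands.
- The arm moves only by the shell command python3 -m inch 'ROWS' [FORCE]. ROWS is a JSON object of lists of equal length, an entry for each row: "travel": the shift along the tool's x, y, z in mm, a list of three; "turn": the turn about the tool's z in units of 5 degrees (1.0 is 5 degrees); "claw": the closure, from -1 (fully open) to 1 (shut). A call has 1 to 12 rows; each row is the pose to reach, as a shift and turn from the pose commanded when the call began, along the tool's axes at that moment; what a row does not reach only later rows make up. A row lasts 1/10 s, in which the tool goes at most 50 mm and 8.59 degrees, less where a joint would pass 70% of its speed; a pose out of reach is approached as far as the arm can. A call with a gripper value outside its range is refused whole. The fingers move at their own pace and stop on an object; FORCE is the grip in N (left out, the last holds). Time passes only in rows, so rows that repeat a pose let the fingers close. It gives the time, the measured TCP pose, the force, the opening and the grip force at its end, in the units of the state.
- robot.observe(): the state, without advancing time (a new reading comes with each control period).
- robot.read_camera(name): name is "side" or "top"; returns a dict with "pixels" (420x560x3 uint8, red, green, blue), "fx", "fy", "cx", "cy" (pixels), "cam_to_world" (4x4, takes a point from camera to world coordinates). Camera axes: x right, y down, z forward; pixel columns grow to the right and rows downward; lengths in m; the calibration is good to about 2 mm. A picture is of the moment at which its call begins. There is no depth.
- robot.hand_in(): hands the job in; it is judged then, once.
The state is a dict: "time": time; "qpos": joint angles; "qvel": joint speeds; "joint_efforts": joint torques, N m; "tool_pos": TCP position; "tool_rot": TCP orientation; "contact_force": force on the tool from outside, world axes, zero at the start; "torque": the same for the moment, N m; "opening": finger opening in m; "grip_force": force on a finger pad.
Only numpy, scipy, OpenCV 4.12 (cv2) and the standard library are available. Lean on these libraries where they do the work, as an engineer would, in place of code of your own. Each camera call takes 0.05 s, during which the arm holds its last target. There are 200 camera calls.

TASK

Close the tumbling barrel with the wide lid. Set the lid level on top of the barrel's thread with its handle along the direction it will have when tight, turn it back anticlockwise until its two lugs drop into the thread starts, then turn it clockwise until it is tight against the stop, and let go. Leave the smaller lid where it stands.

Things in the scene. Friction and masses are not known exactly. Their poses are not given: they have to be found in the camera images.
- lid_mid (a point): Wide lid, loose, upright on its plug, 76 mm tall. Point: on its axis, 38 mm above its foot. Foot 44 mm wide, plug 62 mm, above it (from 18 mm up) an aluminium disc, 64 mm, with two lugs 20 mm wide reaching 50 mm from the axis along +x and -x; on a stem an upright bar handle, 56 mm long along x, 14 thick along y, 32 tall, its centre 22 mm above this point. z up. Same after half a turn. About 0.2 kg.
- barrel: Open black barrel, 124 mm wide, 112 tall, fixed in a wooden cradle. Origin: centre of underside, z up. Bore 76 mm. Two aluminium thread pieces, tops level with the rim, reach in to 39.5 mm from the axis; the gaps between (thread starts), 68 degrees wide, are centred on +x and -x. Lugs on the thread pieces: lid_mid 133 mm above origin. Lid x along barrel x (within 15 degrees): lugs drop in, lid_mid 120 mm up.
- barrel_home (a point): Point on the barrel's axis, 100 mm above its underside. Its x axis is the direction, either way round, of the lid's x (bar) when fully tight: 50 degrees clockwise from above from the barrel's x. Tightening from the gap, the lid turns freely these 50 degrees, sinking evenly by 3 mm (2.5 mm play upward), to a hard stop, and stays there: lid_mid 117 mm above the underside.
- small_lid: The smaller lid of another barrel, a bystander of the same make and material: 46 mm disc, lugs reaching 33 mm from the axis, 64 mm tall, bar handle 36 mm long. Origin: centre of its foot; z up. Loose. It may stand in either of the two places.
There are look-alikes about, which are no part of the job. Leave any blue, green or yellow look-alike of the part that bears lid_mid alone.

How it is judged:
On the way, in this order (a step that is already met when the one before it is completed fails the run):
1. the wide lid is level on top of the thread, its lugs over the thread pieces, its bar roughly (within 34 degrees) along the direction it has when tight (horizontal distance between lid_mid and barrel below 0.012 m and z of lid_mid in the frame of barrel between 0.127 and 0.139 m and angle between lid_mid's own z axis and vertical below 0.17 rad and angle between the x axis of lid_mid and the x axis of barrel_home, either way round below 0.6 rad), for 0.2 s.
2. turned back, the lugs have dropped into the thread starts (horizontal distance between lid_mid and barrel below 0.012 m and z of lid_mid in the frame of barrel between 0.115 and 0.1235 m and angle between lid_mid's own z axis and vertical below 0.17 rad and angle between the x axis of lid_mid and the x axis of barrel, either way round below 0.5 rad), for 0.1 s.
At the end, for the whole second after the job is handed in: The wide lid sits in the barrel's thread, centred within 12 mm, level within 7 degrees, its middle lower than 121 mm above the barrel's underside, its bar within 15 degrees of the fully tight direction; the smaller lid stands within 30 mm of where it was (horizontal distance between lid_mid and barrel below 0.012 m and z of lid_mid in the frame of barrel between 0.112 and 0.121 m and angle between lid_mid's own z axis and vertical below 0.12 rad and angle between the x axis of lid_mid and the x axis of barrel_home, either way round below 0.26 rad and distance of small_lid from where it was at the start of the episode below 0.03 m and angle between small_lid's own z axis and vertical below 0.2 rad); the robot touches nothing.
It fails at once if the smaller lid is moved more than 30 mm or knocked over (distance of small_lid from where it was at the start of the episode above 0.03 m or angle between small_lid's own z axis and vertical above 0.35 rad).
It also fails if it takes over 45 s, if anything falls off the work surface, if the arm or the gripper's body presses on something with over 40 N, if the wrist force passes 120 N, or if a joint passes its speed limit or range.

## Working session

There is one attempt and no reset: what is moved stays moved. The work goes in short steps, Python scripts to look and compute and a shell command to move; the robot and the scene stay as the last step left them, time stands still between calls to the robot, and variables do not carry over. Pictures are saved under pics/ and viewed, at most 10 in all, crops included, and the job is handed in when it is done.

```bash
mkdir -p pics; ls; python3 - <<'E'
from cell import robot
import cv2, numpy as np
for n in("side","top"):
    c=robot.read_camera(n); np.savez(f"pics/{n}0.npz",**c)
    cv2.imwrite(f"pics/{n}0.png",c["pixels"][:,:,::-1]); print(n,c["fx"],c["cx"],c["cy"],np.round(c["cam_to_world"],3).tolist())
print(robot.observe())
E
```

```text
pics
side 471.84393571088157 281.77727866896635 218.46287847166948 [[0.999, -0.016, 0.038, 0.467], [-0.041, -0.47, 0.882, -0.768], [0.004, -0.882, -0.471, 0.532], [0.0, 0.0, 0.0, 1.0]]
top 523.3261935057269 284.8900609015048 208.3847785556144 [[0.013, -0.986, 0.166, 0.35], [-0.999, -0.018, -0.028, 0.046], [0.031, -0.165, -0.986, 0.918], [0.0, 0.0, 0.0, 1.0]]
{'time': 0.1, 'qpos': array([-1.31403112e+00,  3.42686999e-01,  1.52494086e+00, -2.85174857e-05,
        1.27541395e+00, -1.46019741e-01]), 'qvel': array([ 0.00082552, -0.00080662, -0.001291  ,  0.0014546 ,  0.00041367,
        0.00131285]), 'joint_efforts': array([ 1.21259967e-03, -4.32006848e+01, -2.44693476e+01,  7.18639302e-02,
        5.26133215e-02, -4.95519964e-05]), 'tool_pos': array([ 0.20572218, -0.4827063 ,  0.29159002]), 'tool_rot': array([-3.14015495e+00, -1.83874798e-04,  4.02793137e-01]), 'contact_force': array([-0.59458641,  0.74940132, -0.50096132]), 'torque': array([-0.00199445, -0.01542742, -0.01979286]), 'grip_force': 0.0, 'opening': 0.09156284691145385}
```

View pics/side0.png

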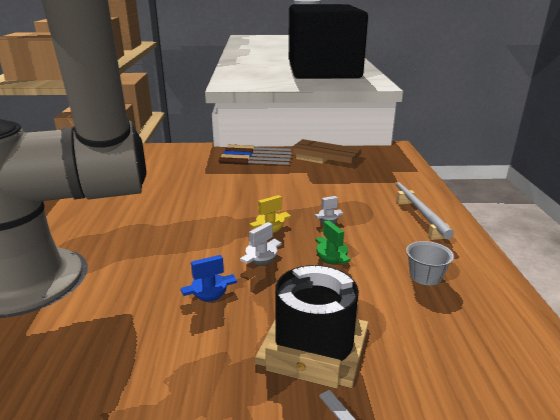

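View pics/top0.png

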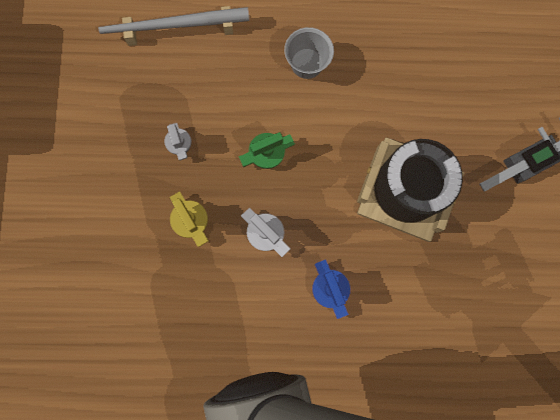

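The side view shows the wide silver lid at about (262,245), the small lid at (329,210) and the barrel mouth at (317,288). In the top view they are at about (266,232), (178,141) and (425,177). I'll zoom in on the wide lid and the barrel.

```bash
python3 - <<'E'
import cv2, numpy as np
t=cv2.imread("pics/top0.png"); s=cv2.imread("pics/side0.png")
def cr(im,x,y,w=100,h=75): return cv2.resize(im[y:y+h,x:x+w],(400,300),interpolation=cv2.INTER_CUBIC)
a=np.vstack([np.hstack([cr(t,216,195),cr(t,375,140)]),np.hstack([cr(s,212,210),cr(s,267,250)])])
cv2.imwrite("pics/z0.png",a)
E
```

```text
(no output)
```

View pics/z0.png

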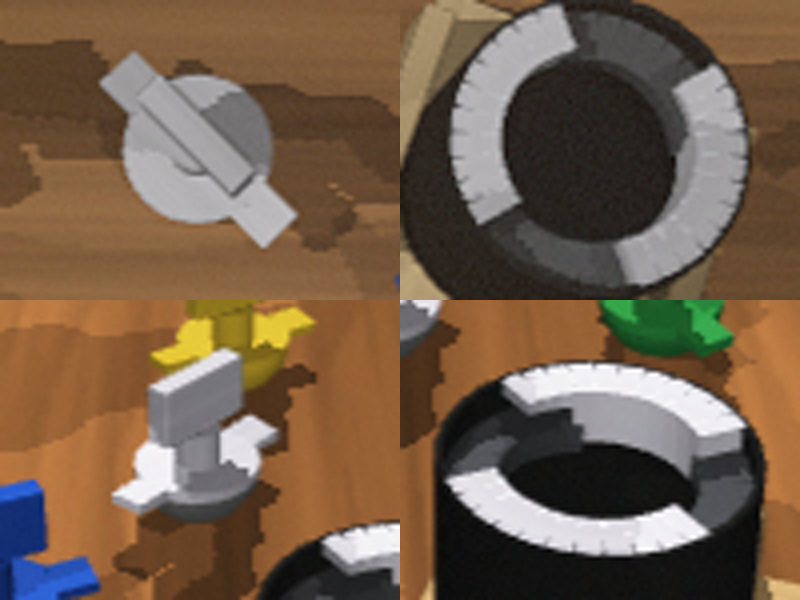

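The crops show the lid's lug tips in the top view at about (245,212) and (286,252), with the bar top centred at (265,229). In the side view the bar top is at (260.5,228) and the lug midpoint at (262,251). The eight end corners of the thread pieces are sharp in the top view.

```bash
cat > h.py <<'E'
import cv2, numpy as np
def load(n): return dict(np.load(n))
def ray(c,p):
    d=np.array([(p[0]-c["cx"])/c["fx"],(p[1]-c["cy"])/c["fy"],1.]); T=c["cam_to_world"]
    d=T[:3,:3]@d; return T[:3,3],d/np.linalg.norm(d)
def plane(c,p,z): o,d=ray(c,p); return o+d*(z-o[2])/d[2]
def tri(c1,p1,c2,p2):
    A=np.zeros((3,3));b=np.zeros(3);R=[ray(c1,p1),ray(c2,p2)]
    for o,d in R: M=np.eye(3)-np.outer(d,d);A+=M;b+=M@o
    x=np.linalg.solve(A,b); return x,np.linalg.norm((np.eye(3)-np.outer(R[0][1],R[0][1]))@(x-R[0][0]))*2
def ang(a,b): v=np.asarray(b)-a; return np.degrees(np.arctan2(v[1],v[0]))
E
python3 - <<'E'
from h import *
t=load("pics/top0.npz");s=load("pics/side0.npz")
np.set_printoptions(precision=4,suppress=True)
T=lambda x,y,o:(o[0]+x/4,o[1]+y/4)
print("bar",tri(t,T(196,135,(216,195)),s,T(194,73,(212,210))))
print("lugs",tri(t,T(199,148.5,(216,195)),s,T(199,164,(212,210))))
for z in(.02,.026):
  a,b=plane(t,T(117,67,(216,195)),z),plane(t,T(281,230,(216,195)),z);print(z,(a+b)/2,ang(a,b),np.linalg.norm(a-b))
a,b=[plane(t,T(*p,(216,195)),.076) for p in((146.5,85.5),(245.5,185.5))];print("bar",(a+b)/2,ang(a,b),np.linalg.norm(a-b))
def ell(c,x0,y0,w,h):
    im=c["pixels"][y0:y0+h,x0:x0+w].astype(int);m=((im.min(2)>120)&(im.max(2)-im.min(2)<25)).astype(np.uint8)
    n,l,st,_=cv2.connectedComponentsWithStats(m);k=[i for i in range(1,n) if st[i,4]>80];print(st[k].tolist())
    p=np.argwhere(np.isin(l,k))[:,::-1];e=cv2.fitEllipse(cv2.convexHull(p.astype(np.int32)));return (e[0][0]+x0,e[0][1]+y0),e
ct,e=ell(t,380,138,90,78);print(ct,e)
cs,e=ell(s,272,262,90,65);print(cs,e)
X,err=tri(t,ct,s,cs);print("rim",X,err)
C=[(163,5),(177,48),(80,224),(122,202),(312,67),(278,88),(228,284),(215,246)]
P=np.array([plane(t,T(*p,(375,140)),X[2]) for p in C]);c=P.mean(0);print(c)
for p in P: print(ang(c,p),np.linalg.norm(p-c))
E
```

```text
bar (array([0.4588, 0.0538, 0.0715]), np.float64(0.0024136338539544836))
lugs (array([0.4601, 0.0529, 0.0185]), np.float64(0.0031533836140128753))
0.02 [0.4585 0.053  0.02  ] -134.01087963444337 0.1001235662585281
0.026 [0.4578 0.0529 0.026 ] -134.01087963444337 0.09945441538614239
bar [0.4569 0.0537 0.076 ] -134.49138112872686 0.05721991041892159
[[8, 3, 31, 55, 723], [49, 18, 32, 55, 806]]
(424.18492126464844, 175.75557708740234) ((44.18492126464844, 37.755577087402344), (69.73572540283203, 75.12789154052734), 118.8521728515625)
[[21, 4, 61, 27, 900], [7, 30, 65, 22, 610]]
(316.8415870666504, 289.35470390319824) ((44.84158706665039, 27.354703903198242), (47.68714141845703, 79.09983825683594), 93.35562133789062)
rim [ 0.5435 -0.1997  0.1073] 0.0015088653124385775
[ 0.5421 -0.1998  0.1073]
11.836251125504258 0.05892402522210591
9.850268542989669 0.040409320006321754
124.73274735678564 0.058294878236455926
127.83265784588255 0.039101174520905266
-55.31366699161371 0.05810651820107304
-54.39859895965727 0.04131388531665709
-169.38494466863142 0.057285213742585515
-171.87859526296205 0.04151785673622886
```

Each measured point agrees with the sizes given:

| Item | Position (m) | Direction | Check |
|---|---|---|---|
| Wide lid | (0.458, 0.0535) | bar at 45.8° (mod 180) | lug span 100 mm, bar 57 mm |
| Barrel | (0.542, -0.200) | gaps at about -22° | rim 0.107 high, within error of 0.112 |

That puts the tight direction at about 108°. I'll go above the lid now.

```bash
python3 -m inch '{"travel":[[442,-394,60],[442,-394,60],[442,-394,60],[442,-394,60],[442,-394,60],[442,-394,60],[442,-394,60],[442,-394,60],[442,-394,60],[442,-394,60],[442,-394,60],[442,-394,60]],"turn":[-4.5,-4.5,-4.5,-4.5,-4.5,-4.5,-4.5,-4.5,-4.5,-4.5,-4.5,-4.5],"claw":[0,0,0,0,0,0,0,0,0,0,0,0]}' 20
python3 -m inch '{"travel":[[0,0,0],[0,0,0],[0,0,0],[0,0,0],[0,0,0],[0,0,0],[0,0,0],[0,0,0]],"turn":[0,0,0,0,0,0,0,0],"claw":[0,0,0,0,0,0,0,0]}'
```

```text
time: 1.3
tool_pos: [0.4584, 0.0551, 0.2318]
tool_rot: [-3.142, 0.0, 0.796]
contact_force: [1.0, 0.5, 0.6]
opening: 0.0461
grip_force: 0.0
time: 2.1
tool_pos: [0.458, 0.0525, 0.2323]
tool_rot: [3.141, -0.0, 0.795]
contact_force: [-0.6, -1.2, 0.3]
opening: 0.0459
grip_force: 0.0
```

```bash
python3 -m inch '{"travel":[[0,0,40],[0,0,80],[0,0,110],[0,0,125],[0,0,125],[0,0,125]],"turn":[0,0,0,0,0,0],"claw":[0,0,0,0,0,0]}'
python3 - <<'E'
from cell import robot
import cv2, numpy as np
o=[]
for n,(x,y) in dict(side=(200,190),top=(200,170)).items():
    c=robot.read_camera(n); np.savez(f"pics/{n}1.npz",**c)
    o.append(cv2.resize(c["pixels"][y:y+120,x:x+130,::-1],(400,370),interpolation=cv2.INTER_CUBIC))
cv2.imwrite("pics/z1.png",np.hstack(o))
E
```

```text
time: 2.7
tool_pos: [0.4583, 0.0527, 0.1075]
tool_rot: [3.141, -0.0, 0.796]
contact_force: [0.6, -0.6, 0.9]
opening: 0.046
grip_force: 0.0
```

View pics/z1.png

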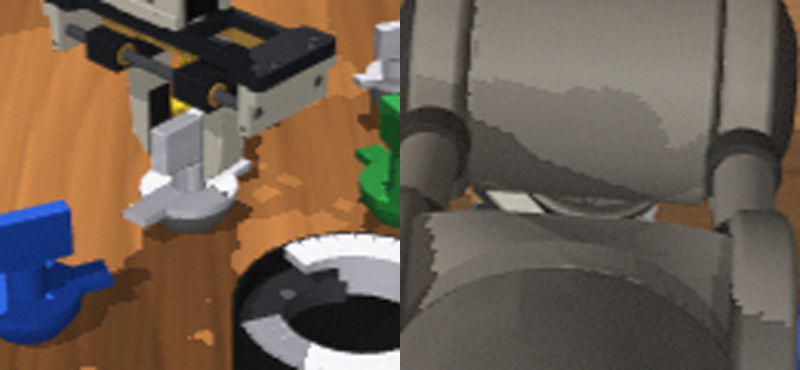

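The side view shows the bar at about (179,145) in the crop, between the two fingers at the right height. I'll grip and lift.

```bash
python3 -m inch '{"travel":[[0,0,0],[0,0,0],[0,0,0],[0,0,0],[0,0,0],[0,0,0],[0,0,0],[0,0,0]],"turn":[0,0,0,0,0,0,0,0],"claw":[1,1,1,1,1,1,1,1]}' 35
python3 -m inch '{"travel":[[0,0,-20],[0,0,-60],[0,0,-100],[0,0,-140],[0,0,-150],[0,0,-150],[0,0,-150]],"turn":[0,0,0,0,0,0,0],"claw":[1,1,1,1,1,1,1]}'
```

```text
time: 3.6
tool_pos: [0.4583, 0.0526, 0.1074]
tool_rot: [3.141, -0.0, 0.796]
contact_force: [0.8, -1.0, 4.8]
opening: 0.0208
grip_force: 35.0
time: 4.3
tool_pos: [0.457, 0.0528, 0.2555]
tool_rot: [-3.139, 0.002, 0.796]
contact_force: [-0.3, -0.7, -2.5]
opening: 0.0204
grip_force: 35.0
```

The opening reads 20.4 mm instead of 14, so the fingertips (2.5 mm below the bar's lower edge) are holding the thicker round stem. I'll set the lid down again and regrip 8 mm higher, on the bar only.

```bash
python3 -m inch '{"travel":[[0,0,40],[0,0,80],[0,0,120],[0,0,140],[0,0,147],[0,0,147],[0,0,149],[0,0,149]],"turn":[0,0,0,0,0,0,0,0],"claw":[1,1,1,1,1,1,1,1]}'
python3 -m inch '{"travel":[[0,0,0],[0,0,0],[0,0,0],[0,0,-8],[0,0,-8],[0,0,-8],[0,0,-8],[0,0,-8],[0,0,-8],[0,0,-8]],"turn":[0,0,0,0,0,0,0,0,0,0],"claw":[0,0,0,0,0,1,1,1,1,1]}' 50
```

```text
time: 5.1
tool_pos: [0.4579, 0.0527, 0.1079]
tool_rot: [-3.141, 0.0, 0.795]
contact_force: [-0.2, 0.5, -1.0]
opening: 0.0208
grip_force: 35.0
time: 6.1
tool_pos: [0.4579, 0.0527, 0.1161]
tool_rot: [-3.141, 0.0, 0.795]
contact_force: [-0.1, -0.0, 0.0]
opening: 0.0137
grip_force: 49.9
```

The opening is now 13.7 mm, so it holds the bar. Lift, move over the barrel and turn the bar to 108°.

```bash
python3 -m inch '{"travel":[[0,0,-40],[0,0,-80],[0,0,-120],[0,0,-170],[-20,40,-170],[-40,80,-170],[-60,120,-170],[-80,160,-170],[-100,200,-170],[-122,237,-170],[-122,237,-170],[-122,237,-170]],"turn":[0,0,0,-1.5,-3,-4.5,-6,-7.5,-9,-10.5,-12,-12.5],"claw":[1,1,1,1,1,1,1,1,1,1,1,1]}'
python3 -m inch '{"travel":[[0,0,0],[0,0,0],[0,0,0],[0,0,0]],"turn":[0,0,0,0],"claw":[1,1,1,1]}'
python3 - <<'E'
from cell import robot
import cv2, numpy as np
o=[]
for n,(x,y) in dict(side=(240,180),top=(355,110)).items():
    c=robot.read_camera(n); np.savez(f"pics/{n}2.npz",**c)
    o.append(cv2.resize(c["pixels"][y:y+160,x:x+140,::-1],(400,457),interpolation=cv2.INTER_CUBIC))
cv2.imwrite("pics/z2.png",np.hstack(o))
E
```

```text
time: 7.3
tool_pos: [0.5416, -0.2018, 0.285]
tool_rot: [-3.14, -0.001, 1.888]
contact_force: [-0.0, 1.0, -1.2]
opening: 0.0137
grip_force: 49.9
time: 7.7
tool_pos: [0.5419, -0.1999, 0.2863]
tool_rot: [-3.142, 0.0, 1.886]
contact_force: [-0.1, 0.0, -1.7]
opening: 0.0135
grip_force: 49.9
```

View pics/z2.png

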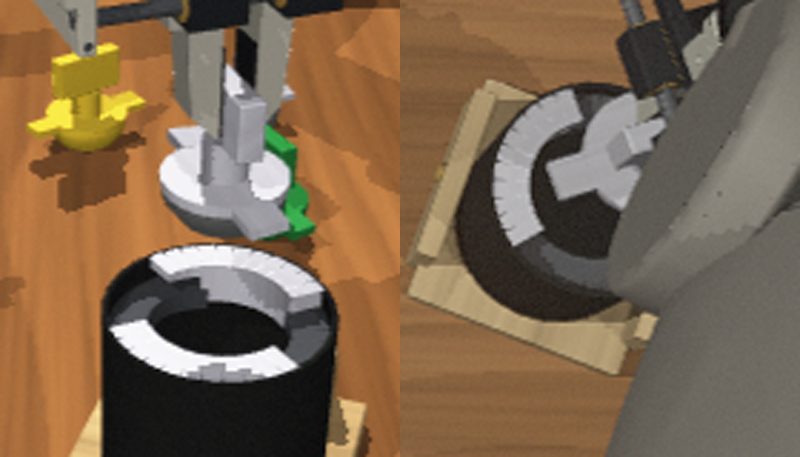

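The lid hangs level over the barrel, with its lugs near the tight direction in both views (disc centre at about (319,243) in the side picture). I'll lower it until it touches.

```bash
python3 -m inch '{"travel":[[0,0,30],[0,0,50],[0,0,64],[0,0,68],[0,0,70],[0,0,71],[0,0,71],[0,0,71]],"turn":[0,0,0,0,0,0,0,0],"claw":[1,1,1,1,1,1,1,1]}'
python3 -m inch '{"travel":[[0,0,1],[0,0,2],[0,0,2],[0,0,2]],"turn":[0,0,0,0],"claw":[1,1,1,1]}'
```

```text
time: 8.6
tool_pos: [0.5421, -0.2004, 0.216]
tool_rot: [3.141, 0.001, 1.886]
contact_force: [-0.0, 0.0, -2.0]
opening: 0.0132
grip_force: 49.9
time: 9.0
tool_pos: [0.5418, -0.2003, 0.2132]
tool_rot: [-3.141, -0.0, 1.886]
contact_force: [0.5, 0.9, -0.9]
opening: 0.0138
grip_force: 49.9
```

```bash
python3 -m inch '{"travel":[[0,0,1],[0,0,1],[0,0,1]],"turn":[0,0,0],"claw":[1,1,1]}'
python3 -m inch '{"travel":[[0,0,1],[0,0,1],[0,0,1]],"turn":[0,0,0],"claw":[1,1,1]}'
python3 -m inch '{"travel":[[0,0,1],[0,0,1],[0,0,1]],"turn":[0,0,0],"claw":[1,1,1]}'
```

```text
time: 9.3
tool_pos: [0.5418, -0.2003, 0.2122]
tool_rot: [-3.141, -0.0, 1.886]
contact_force: [-0.1, 0.2, -1.5]
opening: 0.0139
grip_force: 49.9
time: 9.6
tool_pos: [0.5419, -0.2003, 0.2112]
tool_rot: [-3.141, -0.0, 1.886]
contact_force: [-0.3, -1.2, -1.5]
opening: 0.0138
grip_force: 49.9
time: 9.9
tool_pos: [0.542, -0.2003, 0.2107]
tool_rot: [3.141, 0.001, 1.886]
contact_force: [-1.4, -0.0, 4.4]
opening: 0.0135
grip_force: 49.9
```

Contact came at TCP z 0.2107, as predicted, so the lid rests on the thread. Next I turn it 50° anticlockwise, then lower.

```bash
python3 -m inch '{"travel":[[0,0,0],[0,0,0],[0,0,0],[0,0,0],[0,0,0],[0,0,0],[0,0,0],[0,0,0],[0,0,0],[0,0,0]],"turn":[0,-1.5,-3,-4.5,-6,-7.5,-9,-10,-10,-10],"claw":[1,1,1,1,1,1,1,1,1,1]}'
python3 -m inch '{"travel":[[0,0,2],[0,0,4],[0,0,4],[0,0,4]],"turn":[0,0,0,0],"claw":[1,1,1,1]}'
```

```text
time: 10.9
tool_pos: [0.5418, -0.2003, 0.2098]
tool_rot: [-3.142, -0.0, 2.757]
contact_force: [-0.0, 0.7, -1.8]
opening: 0.0139
grip_force: 49.9
time: 11.3
tool_pos: [0.5419, -0.2003, 0.2061]
tool_rot: [-3.142, -0.0, 2.759]
contact_force: [-0.3, -0.8, -1.9]
opening: 0.0139
grip_force: 49.9
```

```bash
python3 -m inch '{"travel":[[0,0,2],[0,0,4],[0,0,6],[0,0,7],[0,0,7],[0,0,7]],"turn":[0,0,0,0,0,0],"claw":[1,1,1,1,1,1]}'
python3 -m inch '{"travel":[[0,0,1],[0,0,1],[0,0,1]],"turn":[0,0,0],"claw":[1,1,1]}'
python3 -m inch '{"travel":[[0,0,1],[0,0,1],[0,0,1]],"turn":[0,0,0],"claw":[1,1,1]}'
```

```text
time: 11.9
tool_pos: [0.5419, -0.2003, 0.1992]
tool_rot: [-3.142, 0.0, 2.759]
contact_force: [0.0, 0.2, -1.5]
opening: 0.0138
grip_force: 49.9
time: 12.2
tool_pos: [0.5419, -0.2003, 0.1983]
tool_rot: [-3.141, 0.0, 2.759]
contact_force: [-0.7, 1.1, -1.8]
opening: 0.0136
grip_force: 49.9
time: 12.5
tool_pos: [0.5419, -0.2003, 0.1981]
tool_rot: [-3.141, 0.001, 2.759]
contact_force: [-1.3, 0.8, 5.3]
opening: 0.0136
grip_force: 49.9
```

It seated at 0.198, 13 mm lower, so the lugs are in the starts. Now clockwise, sinking as it turns.

```bash
python3 -m inch '{"travel":[[0,0,-0.5],[0,0,0],[0,0,0.3],[0,0,0.6],[0,0,1],[0,0,1.3],[0,0,1.5],[0,0,1.5]],"turn":[0,1,2,3.5,5,6.5,7.5,7.5],"claw":[1,1,1,1,1,1,1,1]}'
python3 -c "from cell import robot;s=robot.observe();print(s['torque'],s['qpos'])"
python3 -m inch '{"travel":[[0,0,0.2],[0,0,0.3],[0,0,0.5],[0,0,0.5],[0,0,0.5]],"turn":[0.7,1.5,2,2.5,2.5],"claw":[1,1,1,1,1]}'
python3 -c "from cell import robot;s=robot.observe();print(s['torque'],s['qpos'])"
```

```text
time: 13.3
tool_pos: [0.5421, -0.2004, 0.1958]
tool_rot: [3.141, 0.001, 2.104]
contact_force: [0.2, 0.7, 1.3]
opening: 0.0137
grip_force: 50.0
[ 0.08675729 -0.18527557 -0.07003474] [-4.86709352e-01  5.26629966e-01  1.51013976e+00  1.11500434e-04
  1.10404607e+00 -1.01956748e+00]
time: 13.8
tool_pos: [0.5425, -0.2003, 0.1954]
tool_rot: [3.141, 0.001, 1.89]
contact_force: [2.7, 0.5, 0.7]
opening: 0.014
grip_force: 51.1
[ 0.08026377 -0.55571685  0.98100426] [-4.86129694e-01  5.27363383e-01  1.51035287e+00 -1.20612864e-04
  1.10225749e+00 -8.05338020e-01]
```

The torque rises to 1 N·m at 108°, which is the stop. A small extra nudge to confirm, then relax, release and rise.

```bash
python3 -m inch '{"travel":[[0,0,0],[0,0,0],[0,0,0],[0,0,0]],"turn":[0.2,0.4,0.4,0.4],"claw":[1,1,1,1]}'
python3 -c "from cell import robot;s=robot.observe();print(s['torque'],s['tool_rot'])"
python3 -m inch '{"travel":[[0,0,0],[0,0,0],[0,0,0],[0,0,0],[0,0,0],[0,0,0],[0,0,-20],[0,0,-50],[0,0,-90],[0,0,-130],[0,0,-150],[0,0,-150]],"turn":[-0.3,-0.3,-0.3,-0.3,-0.3,-0.3,-0.3,-0.3,-0.3,-0.3,-0.3,-0.3],"claw":[1,0,0,0,0,0,0,0,0,0,0,0]}'
python3 -m inch '{"travel":[[-50,0,0],[-100,0,0],[-150,0,0],[-200,0,0],[-200,0,0],[-200,0,0]],"turn":[0,0,0,0,0,0],"claw":[0,0,0,0,0,0]}'
python3 - <<'E'
from cell import robot
import cv2, numpy as np
o=[]
for n,(x,y) in dict(side=(257,215),top=(365,110)).items():
    c=robot.read_camera(n); np.savez(f"pics/{n}3.npz",**c)
    o.append(cv2.resize(c["pixels"][y:y+130,x:x+130,::-1],(400,400),interpolation=cv2.INTER_CUBIC))
cv2.imwrite("pics/z3.png",np.hstack(o))
E
```

```text
time: 14.2
tool_pos: [0.5423, -0.2003, 0.1954]
tool_rot: [3.141, 0.001, 1.852]
contact_force: [3.9, 0.7, 1.9]
opening: 0.0144
grip_force: 52.3
[ 0.14510843 -0.94061633  1.1418404 ] [3.14063625e+00 7.04235667e-04 1.85234326e+00]
time: 15.4
tool_pos: [0.5426, -0.2007, 0.3488]
tool_rot: [3.137, 0.005, 1.877]
contact_force: [0.3, 0.1, 0.5]
opening: 0.0457
grip_force: 0.0
time: 16.0
tool_pos: [0.6019, -0.3919, 0.3413]
tool_rot: [-3.139, -0.005, 1.876]
contact_force: [-0.4, -0.2, 0.0]
opening: 0.0459
grip_force: 0.0
```

View pics/z3.png

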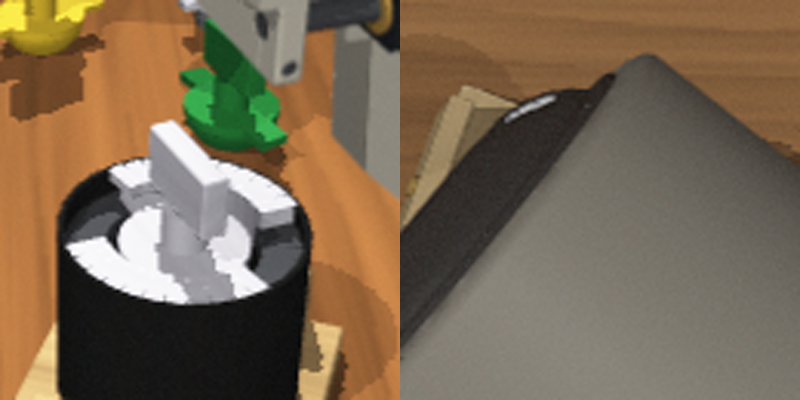

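The side view shows the disc down inside the thread pieces and the bar top running from about (165,124) to (215,182) in the crop. I'll check that angle and position by rays.

```bash
python3 - <<'E'
from h import *
s=load("pics/side3.npz");k=400/130
a,b=[plane(s,(257+x/k,215+y/k),.155) for x,y in((165,124),(215,182))]
print((a+b)/2,ang(b,a),np.linalg.norm(a-b))
E
```

```text
[ 0.5442825  -0.20420762  0.155     ] 110.04882836811016 0.0524257307394765
```

The bar is at 110° against 108° for tight, at the expected height and centred to within measuring error. I'm handing in.

```bash
python3 -c "from cell import robot;print(robot.hand_in())"
```

```text
the job is handed in; nothing more can be done
None
```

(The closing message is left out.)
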